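# Find the rattling parts case by shaking and hold it out

## Task

One of the three sealed blue cases has a loose part in it. Working along the row from the robot's left to its right, lift each case clear of its tray, give it a brisk shake lengthwise above that tray and, unless it is the one that rattles, set it back flat in its own tray and let go of it; try all three. Then hold the one that rattles level and still over the middle of the yellow mat, well clear of it (a hand's breadth or two up), and finish while still holding it there; leave the other things on the table where they are.

Things in the scene. Friction and masses are not known exactly. Their poses are not given: they have to be found in the camera images.
- case_1: One of three sealed blue parts cases, alike outside; any of them may be the one that rattles. 130 long (x) x 50 wide (y) x 52 high; black seam 34 up, latches on the ends, white blank label on top; 0.18 to 0.64 kg, weight does not tell which rattles. Origin: centre of underside, z up. Starts in tray 1, lengthwise, as the others in theirs
- case_2: One of three sealed blue parts cases, alike outside; any of them may be the one that rattles. Size and origin as case_1; starts in tray 2. Grip any of them across the 50 width, mid-length, 25 to 30 above the foot, 40 N. In two of them nothing shifts at all. A shake needs to pass 0.2 m/s (or 1.5 rad/s) to count as brisk
- case_3: One of three sealed blue parts cases, alike outside; any of them may be the one that rattles. As case_1; starts in tray 3. The odd one of the three holds a loose 0.16 kg steel ball that rolls 86 from end to end along it and bangs on the ends, set going by about 1.5 m/s2 or 8 degrees of tilt; held level, it stays where it stopped. Moment about case y differs by 0.13 N m between the ends
- tray_1_in (a point): Shallow fixed aluminium tray, 176 (x) x 90 (y) outside, walls 4 thick and 9 high; this point: centre of its floor, 4 above the table; long way about along world x. One tray is at the robot's left (+y), one in the middle, one at the right, 200 to 300 apart; any number may be in any place
- tray_2_in (a point): another of the three trays, as described for tray_1_in
- tray_3_in (a point): another of the three trays, as described for tray_1_in
- mat: square yellow hand-over mat with a black inner square, 140 x 140 x 3, fixed on the table beyond the trays; origin: centre of its underside, on the table
- bushing: bystander: brass bushing standing between left and middle tray, 26 across, 22 high; origin under its centre
- sleeve: bystander: steel sleeve standing between middle and right tray, 24 across, 26 high; origin under its centre
- screwdriver: bystander: screwdriver lying on the table at the left, about 200 long; origin near the middle of its underside
- wrench: bystander: wrench lying on the table at the right, about 180 long; origin near the middle of its underside
- oil: bystander: small white bottle with red cap standing far left of the mat, 44 across, 110 high; origin under its centre
- gauge: bystander: gauge pin, 15 across, on a 60 x 60 x 14 dark steel foot, 59 high in all, far right of the mat; origin under its centre
There are look-alikes about, which are no part of the job. What is shaped like the part that bears tray_1_in but green is not meant.

How it is judged:
By the outcome, as a careful person would: the job done as asked, in the order asked, and still so for the second after the job is handed in, while the arm keeps its last pose, push and grip.
It also fails if it takes over 72 s, if anything falls off the work surface, if the arm or the gripper's body presses on something with over 40 N, if the wrist force passes 120 N, or if a joint passes its speed limit or range.

## Robot

A 6-joint arm with a two-finger parallel gripper is mounted at the origin on the work surface. World frame = base frame: x ahead of the robot, y to its left, z up, the work surface at z = 0. Lengths are in mm, angles in rad, forces in N, time in s.
With the tool pointing down it reaches from about 275 to 1000 mm from the base axis. Payload 8.4 kg.
Tool frame: the origin (TCP) lies on the centre line of the jaws, within the pads' length; the fingertips stand 25 mm ahead of it and the grasp point (between the pads) lies 6 mm ahead of it; z points along the fingers, y is the line along which they close (so a half turn about z gives the same grasp; the last joint's range is limited). The gripper opens to 85 mm and grips with 20 to 120 N. Pads are 22 mm wide; open, the fingers measure 114 mm over their backs; the gripper's body (76 mm by 85 mm) begins 54 mm behind the grasp point. The pads swing forward as they close: fully open they stand 13 mm farther back than shut.
Start: joints at [1.34, 0.353, 1.633, -0, 1.155, -0.002], TCP at [141.754, 608.715, 229.181] pointing down, gripper open.
Joint ranges: [-2.63, 2.63], [-0.92, 2.1], [0.06, 2.66], [-1.3, 4.44], [0, 2.69], [-3.02, 3.02]. Speed limits (rad/s): [2.22, 2.22, 2.79, 3.14, 3.14, 3.14].

## Interface

Orientations are given as [roll, pitch, yaw] about the fixed x, y, z axes, in that order (R = Rz(yaw) Ry(pitch) Rx(roll)).
In Python, from rig import r gives the robot as it stands.
- The arm moves only by the shell command python3 -m jog 'ROWS' [FORCE]. ROWS is JSON, a list of rows, each a list of 3 entries, a list of its own where there are three numbers: the turn, a rotation vector about the tool's x, y, z in rad, then the shift along the tool's x, y, z in m, then the opening, from -1 (shut) to 1 (fully open). In form: [[[rx, ry, rz], [x, y, z], gripper], ...]. A call has 1 to 12 rows; each row shifts and turns the commanded pose from where the row before left it, along the tool's axes as they then stand; what a row does not reach is not made up. A row lasts 1/10 s, in which the tool goes at most 50 mm and 8.59 degrees, less where a joint would pass 70% of its speed; a pose out of reach is approached as far as the arm can. A call with a gripper value outside its range is refused whole. The fingers move at their own pace and stop on an object; FORCE is the grip in N (left out, the last holds). Time passes only in rows, so rows that do not move let the fingers close. It gives the time, the measured TCP pose, the force, the opening and the grip force at its end, in the units of the state.
- r.sense(): the state, without advancing time (a new reading comes with each control period).
- r.grab_frame(name): name is "side" or "top" or "wrist"; returns the picture (400x640x3 uint8, red, green, blue); there is no depth.
- r.camera_params(name): a dict with "fx", "fy", "cx", "cy" (pixels), "rvec" (rotation vector, rad) and "tvec" (3), from world to camera coordinates, as OpenCV has them; the wrist camera has in their place "hand_eye" (4x4, takes a point from camera to tool coordinates, whose origin is the TCP and whose axes are the flange's). Camera axes: x right, y down, z forward; pixel columns grow to the right and rows downward; lengths in mm; the calibration is good to about 2 mm. The wrist camera is an equidistant fisheye: a pixel r from the principal point sees the ray r / f radians off the axis. A picture is of the moment at which its call begins: read the wrist's pose just before it. camera_params takes no time and is no camera call.
- r.sign_off(): hands the job in; it is judged then, once.
The state is a dict: "clock": time; "qpos": joint angles; "qvel": joint speeds; "joint_efforts": joint torques, N m; "eef_pos": TCP position; "tcp_rot": TCP orientation; "contact_force": force on the tool from outside, world axes, zero at the start; "wrist_torque": the same for the moment, N m; "opening": opening from 0.0 (shut) to 1.0 (fully open); "grasp_force": force on a finger pad.
Only numpy, scipy, OpenCV 4.12 (cv2) and the standard library are available. Lean on these libraries where they do the work, as an engineer would, in place of code of your own. Each camera call takes 0.05 s, during which the arm holds its last target. There are 200 camera calls.

## Working session

There is one attempt and no reset: what is moved stays moved. The work goes in short steps, Python scripts to look and compute and a shell command to move; the robot and the scene stay as the last step left them, time stands still between calls to the robot, and variables do not carry over. Pictures are saved under pics/ and viewed, at most 10 in all, crops included, and the job is handed in when it is done.

```bash
ls; mkdir -p pics
python3 - <<'E'
from rig import r
import cv2
print(r.sense())
for n in("top","side"):
    cv2.imwrite(f"pics/{n}0.png",r.grab_frame(n)[:,:,::-1]); print(n,r.camera_params(n))
print(r.camera_params("wrist"))
E
```

```text
pics
{'clock': 0.0, 'qpos': array([ 1.33961844e+00,  3.53667597e-01,  1.63415994e+00,  1.83605410e-05,
        1.15518846e+00, -2.44475261e-03]), 'qvel': array([ 0.00024179, -0.00124702,  0.00093646,  0.00116489,  0.0006906 ,
       -0.00065294]), 'joint_efforts': array([ 3.70820799e-04, -6.05263209e+01, -3.42064047e+01,  2.07451353e-04,
        9.33819363e-03,  2.92282346e-05]), 'eef_pos': array([141.62380794, 608.23773965, 228.43849427]), 'tcp_rot': array([-3.14016935e+00, -2.02666287e-05,  2.91285208e+00]), 'contact_force': array([-0.1708502 , -0.51812872, -0.42580181]), 'wrist_torque': array([ 0.03272348,  0.01286098, -0.01027496]), 'grasp_force': 0.0, 'opening': 0.999510667362777}
top {'fx': 373.8752794981368, 'fy': 373.8752794981368, 'cx': 319.8804421408343, 'cy': 199.33195491067116, 'rvec': array([ 2.17131894, -2.14785959,  0.14981571]), 'tvec': array([  -1.20181123,  516.23520204, 1004.87155205])}
side {'fx': 432.1522265287196, 'fy': 432.1522265287196, 'cx': 315.23544309398955, 'cy': 206.4189266081738, 'rvec': array([ 2.02727172, -0.74764667,  0.44768873]), 'tvec': array([-403.12757552,  216.65690874,  855.61766433])}
{'fx': 309.70691628693146, 'fy': 309.70691628693146, 'cx': 319.18215453643415, 'cy': 199.38037049613882, 'hand_eye': array([[-3.98583358e-05, -9.57337270e-01, -2.88972923e-01,
         7.34513396e+01],
       [ 9.99999991e-01, -7.42262098e-05,  1.07972682e-04,
         1.21357372e+00],
       [-1.24815637e-04, -2.88972916e-01,  9.57337264e-01,
        -1.44547692e+02],
       [ 0.00000000e+00,  0.00000000e+00,  0.00000000e+00,
         1.00000000e+00]])}
```

View pics/top0.png

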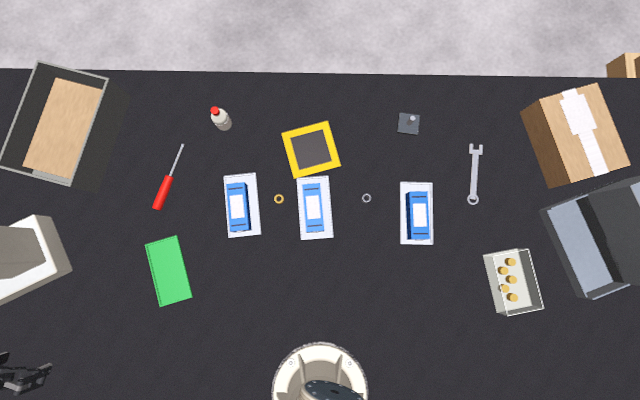

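View pics/side0.png

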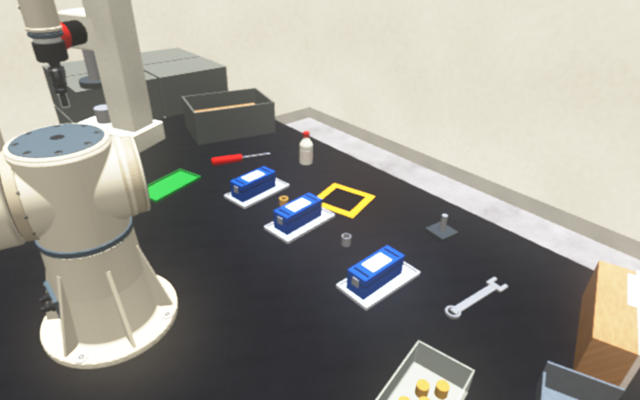

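The top view shows three blue cases in white trays at about (237,206), (314,207) and (419,214), and the mat at (311,149). The only look-alike tray is the green one at (168,271), which is not meant. The side view agrees with this.

```bash
cat > h.py <<'E'
import cv2, numpy as np
from rig import r
from scipy.spatial.transform import Rotation as R
def cast(cam,px,z):
    p=r.camera_params(cam); M=cv2.Rodrigues(p["rvec"])[0]; c=-M.T@p["tvec"]
    px=np.atleast_2d(px).astype(float)
    d=np.c_[(px[:,0]-p["cx"])/p["fx"],(px[:,1]-p["cy"])/p["fy"],np.ones(len(px))]@M
    return (c+d*((z-c[2])/d[:,2])[:,None])
def rect(cam,cnt,z):
    w=cast(cam,cnt.reshape(-1,2),z)[:,:2].astype(np.float32)
    (x,y),(a,b),_=q=cv2.minAreaRect(w)
    bp=cv2.boxPoints(q); e=[bp[1]-bp[0],bp[2]-bp[1]]; l=max(e,key=np.linalg.norm)
    an=np.degrees(np.arctan2(l[1],l[0])); an=(an+90)%180-90
    return np.round([x,y,max(a,b),min(a,b),an],1)
def masks(im):
    hsv=cv2.cvtColor(im,cv2.COLOR_RGB2HSV); h,s,v=cv2.split(hsv)
    blue=((h>100)&(h<125)&(s>120)&(v>60)).astype(np.uint8)
    white=((s<50)&(v>190)).astype(np.uint8)
    yel=((h>20)&(h<32)&(s>150)&(v>150)).astype(np.uint8)
    return blue,white,yel,hsv
E
python3 - <<'E'
from h import *
im=cv2.imread("pics/top0.png")[:,:,::-1].copy()
b,w,y,hsv=masks(im)
top=b&(hsv[...,2]>170)
C=lambda m:[c for c in cv2.findContours(m,cv2.RETR_EXTERNAL,cv2.CHAIN_APPROX_NONE)[0] if cv2.contourArea(c)>100]
print("scale v",[(tuple(im[206,x])) for x in (237,245,314,419)])
for c in C(top): print("topface",c.mean(0).round(),rect("top",c,56))
for c in C(w):
    m=c.mean(0)[0]
    if 200<m[0]<450 and 160<m[1]<260:
        print("white",m.round(),"z56",rect("top",c,56),"z13",rect("top",c,13))
for c in C(y): print("mat",c.mean(0).round(),rect("top",c,3))
big=cv2.resize(im[165:250,215:445],None,fx=3.4,fy=3.4,interpolation=cv2.INTER_CUBIC)
cv2.imwrite("pics/crop.png",big[:,:,::-1])
E
```

```text
scale v [(np.uint8(255), np.uint8(252), np.uint8(255)), (np.uint8(103), np.uint8(175), np.uint8(255)), (np.uint8(255), np.uint8(252), np.uint8(255)), (np.uint8(255), np.uint8(252), np.uint8(255))]
topface [[419. 215.]] [ 474.1 -264.   125.6   49.1    1.4]
topface [[313. 207.]] [492.1  23.8 128.7  45.9   5.8]
topface [[237. 207.]] [491.8 228.1 128.9  49.7   7.2]
white [416. 213.] z56 [ 480.1 -256.5  168.2   87.4   -1. ] z13 [ 484.2 -268.   175.4   91.1   -1. ]
white [314. 208.] z56 [492.   19.6 168.5  87.2   5.1] z13 [496.7  19.8 175.6  90.9   5.1]
white [242. 205.] z56 [497.  216.1 168.6  87.5   6.9] z13 [501.8 224.7 175.8  91.3   6.9]
mat [[310. 149.]] [667.4  32.8 142.8 141.9 -73.8]
```

View pics/crop.png

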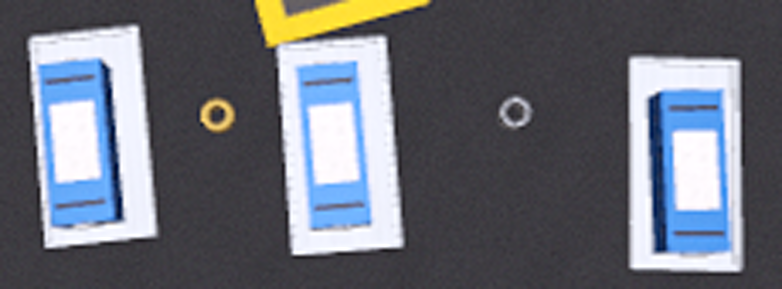

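Tray sizes (176 x 91) and case tops (129 x 49) come out right, and the row from left to right is at y = 228, 24 and -264. I'll turn to the left case's yaw and move over it.

```bash
cat >> h.py <<'E'
def go(x,y,z,yawdeg):
    s=r.sense(); Rm=R.from_euler("xyz",s["tcp_rot"]); G=R.from_euler("xyz",[np.pi,0,np.radians(yawdeg)])
    d=np.array([x,y,z])-s["eef_pos"]
    print("clock",round(s["clock"],2),"turn",(Rm.inv()*G).as_rotvec().round(4),"| shift mm, after turn",(G.inv().apply(d)).round(1),"before turn",Rm.inv().apply(d).round(1))
E
python3 -m jog '[[[0,0,-0.118],[0,0,0],1],[[0,0,-0.118],[0,0,0],1],[[0,0,-0.118],[0,0,0],1],[[0,0,0],[-0.027,-0.038,0],1],[[0,0,0],[-0.027,-0.038,0],1],[[0,0,0],[-0.027,-0.038,0],1],[[0,0,0],[-0.027,-0.038,0],1],[[0,0,0],[-0.027,-0.038,0],1],[[0,0,0],[-0.027,-0.038,0],1],[[0,0,0],[-0.027,-0.038,0],1],[[0,0,0],[-0.027,-0.038,0],1],[[0,0,0],[-0.027,-0.038,0],1]]' 40
python3 -c "
from h import *
go(491.8,228.1,120,187.2)"
```

```text
clock: 1.3
eef_pos: [426.4, 298.0, 229.1]
tcp_rot: [-3.142, -0.0, -3.016]
contact_force: [0.3, 0.7, -0.5]
opening: 1.003
grasp_force: 0.0
clock 1.3 turn [-0.0001 -0.0001 -0.0004] | shift mm, after turn [-56.1 -77.6 109.1] before turn [-56.1 -77.5 109.1]
```

```bash
python3 -m jog '[[[0,0,0],[-0.028,-0.039,0],1],[[0,0,0],[-0.028,-0.039,0.02],1],[[0,0,0],[0,0,0.04],1],[[0,0,0],[0,0,0.04],1],[[0,0,0],[0,0,0],1],[[0,0,0],[0,0,0],1],[[0,0,0],[0,0,0],1]]'
python3 - <<'E'
from h import *
go(491.8,228.1,39,187.2)
s=r.sense()
im=r.grab_frame("wrist"); cv2.imwrite("pics/w0.png",im[:,:,::-1])
p=r.camera_params("wrist"); H=p["hand_eye"]; T=R.from_euler("xyz",s["tcp_rot"]).as_matrix()
b,w,y,hsv=masks(im)
# label: largest white region enclosed by blue
n,l,st,ce=cv2.connectedComponentsWithStats(b)
for i in range(1,n):
    if st[i,4]>300: print("blue",st[i],ce[i].round())
n,l,st,ce=cv2.connectedComponentsWithStats(w)
def wc(px,z):
    q=(np.array(px)-[p["cx"],p["cy"]])/p["fx"]; th=np.linalg.norm(q)
    d=np.r_[q/th*np.sin(th),np.cos(th)]; d=T@H[:3,:3]@d; c=s["eef_pos"]+T@H[:3,3]
    return (c+d*(z-c[2])/d[2]).round(1)
for i in range(1,n):
    if st[i,4]>300: print("white",st[i],ce[i].round(),wc(ce[i],56))
E
```

```text
clock: 2.0
eef_pos: [490.6, 231.5, 131.9]
tcp_rot: [3.141, 0.002, -3.016]
contact_force: [-0.2, 0.0, 0.6]
opening: 0.999
grasp_force: 0.0
clock 2.0 turn [0.0008 0.0024 0.0001] | shift mm, after turn [-0.7 -3.6 92.9] before turn [-0.5 -3.6 92.9]
blue [  65  106   81  143 7054] [109. 173.]
blue [ 282  121   69  162 6344] [316. 196.]
white [  81   84   80  171 2969] [134. 154.] [464.7  78.4  56. ]
white [ 259  104  106  182 6787] [304. 180.] [470.7 219.2  56. ]
white [  74  147   35   68 1716] [ 91. 180.] [492.3  26.3  56. ]
white [ 293  169   47   78 3521] [316. 207.] [490.4 230.5  56. ]
```

View pics/w0.png

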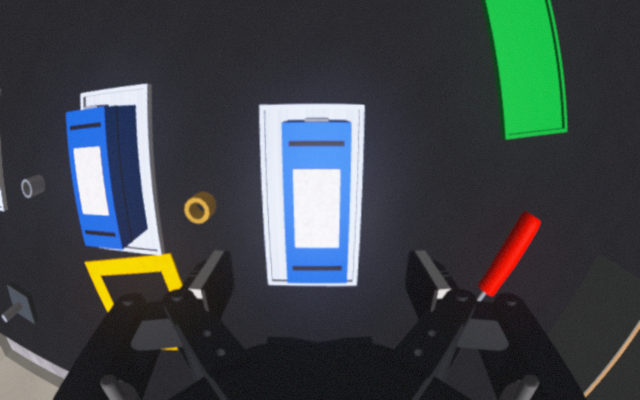

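The wrist view shows the left case centred at (316,207), square between the open fingers, at world (490,230). This agrees with the top view, so I'll go down and grip.

```bash
python3 -m jog '[[[0,0,0],[0,-0.002,0.04],1],[[0,0,0],[0,0,0.03],1],[[0,0,0],[0,0,0.02],1],[[0,0,0],[0,0,0],1],[[0,0,0],[0,0,0],1],[[0,0,0],[0,0,0],1]]'
python3 -c "
from h import *
go(490.6,229.5,39,187.2)"
```

```text
clock: 2.65
eef_pos: [491.2, 229.5, 41.9]
tcp_rot: [3.141, 0.003, -3.016]
contact_force: [-0.8, -0.1, 0.5]
opening: 1.001
grasp_force: 0.0
clock 2.65 turn [ 0.0009  0.003  -0.0002] | shift mm, after turn [0.6 0.1 2.9] before turn [0.6 0.1 2.9]
```

```bash
python3 -m jog '[[[0,0,0],[0,0,0.002],1],[[0,0,0],[0,0,0],-1],[[0,0,0],[0,0,0],-1],[[0,0,0],[0,0,0],-1],[[0,0,0],[0,0,0],-1],[[0,0,0],[0,0,0],-1],[[0,0,0],[0,0,0],-1],[[0,0,0],[0,0,0],-1]]' 40
python3 -c "
from h import *
go(490.6,229.5,39,187.2);s=r.sense();print(s['wrist_torque'])"
```

```text
clock: 3.45
eef_pos: [490.0, 228.9, 38.5]
tcp_rot: [3.141, 0.0, -3.016]
contact_force: [-2.2, -0.5, 6.2]
opening: 0.569
grasp_force: 41.5
clock 3.45 turn [ 0.0003  0.0004 -0.0005] | shift mm, after turn [-0.7  0.5 -0.5] before turn [-0.7  0.5 -0.5]
[ 0.02362366  0.27311777 -0.0486041 ]
```

Gripped, with the opening at about 48 mm. I'll lift it and take a baseline.

```bash
cat > t.py <<'E'
from h import *
import time
s=r.sense(); a=[r.sense()["wrist_torque"] for _ in range(1)]
c=R.from_euler("xyz",s["tcp_rot"])
print("clk",round(s["clock"],2),"pos",s["eef_pos"].round(1),"tool torque",c.inv().apply(s["wrist_torque"]).round(3),"F",s["contact_force"].round(2),"rot",s["tcp_rot"].round(4))
E
python3 -m jog '[[[0,0,0],[0,0,-0.02],-1],[[0,0,0],[0,0,-0.03],-1],[[0,0,0],[0,0,-0.03],-1],[[0,0,0],[0,0,0],-1],[[0,0,0],[0,0,0],-1],[[0,0,0],[0,0,0],-1],[[0,0,0],[0,0,0],-1]]'; python3 t.py
python3 -m jog '[[[0,0,0],[0.02,0,0],-1],[[0,0,0],[0.025,0,0],-1],[[0,0,0],[-0.045,0,0],-1],[[0,0,0],[-0.045,0,0],-1],[[0,0,0],[0.045,0,0],-1],[[0,0,0],[0.045,0,0],-1],[[0,0,0],[-0.045,0,0],-1],[[0,0,0],[-0.045,0,0],-1],[[0,0,0],[0.045,0,0],-1],[[0,0,0],[0.045,0,0],-1],[[0,0,0],[-0.045,0,0],-1]]'; python3 t.py;
python3 -m jog '[[[0,0,0],[0,0,0],-1],[[0,0,0],[0,0,0],-1],[[0,0,0],[0,0,0],-1],[[0,0,0],[0,0,0],-1],[[0,0,0],[0,0,0],-1]]'; python3 t.py
```

```text
clock: 4.15
eef_pos: [488.8, 228.2, 116.4]
tcp_rot: [-3.141, -0.003, -3.016]
contact_force: [-0.0, -0.1, -4.5]
opening: 0.568
grasp_force: 45.2
clk 4.15 pos [488.8 228.2 116.4] tool torque [-0.011  0.012 -0.013] F [-0.05 -0.15 -4.5 ] rot [-3.1407e+00 -2.8000e-03 -3.0164e+00]
clock: 5.25
eef_pos: [462.8, 218.3, 107.6]
tcp_rot: [-3.13, -0.04, -3.015]
contact_force: [-4.6, -1.3, -7.2]
opening: 0.573
grasp_force: 45.0
clk 5.25 pos [462.8 218.3 107.6] tool torque [ 0.122  0.306 -0.046] F [-4.62 -1.26 -7.15] rot [-3.1297 -0.0401 -3.0151]
clock: 5.75
eef_pos: [489.6, 228.7, 117.8]
tcp_rot: [-3.141, -0.001, -3.016]
contact_force: [0.4, 0.4, -5.0]
opening: 0.574
grasp_force: 45.2
clk 5.75 pos [489.6 228.7 117.8] tool torque [-0.022 -0.005 -0.032] F [ 0.4   0.43 -5.  ] rot [-3.1414e+00 -5.0000e-04 -3.0163e+00]
```

No change in torque here. I'll confirm with a tilt each way and check the shake speed at mid-stroke.

```bash
python3 -m jog '[[[0,0.13,0],[0,0,0],-1],[[0,0.13,0],[0,0,0],-1],[[0,0,0],[0,0,0],-1],[[0,0,0],[0,0,0],-1],[[0,-0.13,0],[0,0,0],-1],[[0,-0.13,0],[0,0,0],-1],[[0,0,0],[0,0,0],-1],[[0,0,0],[0,0,0],-1],[[0,0,0],[0,0,0],-1],[[0,0,0],[0,0,0],-1]]' >/dev/null; python3 t.py
python3 -m jog '[[[0,-0.13,0],[0,0,0],-1],[[0,-0.13,0],[0,0,0],-1],[[0,0,0],[0,0,0],-1],[[0,0,0],[0,0,0],-1],[[0,0.13,0],[0,0,0],-1],[[0,0.13,0],[0,0,0],-1],[[0,0,0],[0,0,0],-1],[[0,0,0],[0,0,0],-1],[[0,0,0],[0,0,0],-1],[[0,0,0],[0,0,0],-1]]'>/dev/null; python3 t.py;
python3 -m jog '[[[0,0,0],[0.045,0,0],-1],[[0,0,0],[-0.045,0,0],-1],[[0,0,0],[-0.045,0,0],-1]]' >/dev/null; python3 t.py
python3 -m jog '[[[0,0,0],[0.045,0,0],-1]]' >/dev/null; python3 t.py
python3 -m jog '[[[0,0,0],[0.045,0,0],-1]]' >/dev/null; python3 t.py
python3 -m jog '[[[0,0,0],[-0.045,0,0],-1],[[0,0,0],[0,0,0],-1],[[0,0,0],[0,0,0],-1],[[0,0,0],[0,0,0],-1],[[0,0,0],[0,0,0],-1]]' ; python3 t.py
```

```text
clk 6.75 pos [490.8 229.  118.2] tool torque [0.006 0.029 0.01 ] F [-0.19 -0.9  -4.54] rot [ 3.1414e+00 -2.0000e-04 -3.0166e+00]
clk 7.75 pos [489.  228.5 117.7] tool torque [0.038 0.029 0.026] F [ 0.28 -0.36 -4.43] rot [-3.1412e+00  2.0000e-04 -3.0161e+00]
clk 8.05 pos [529.4 232.8 116.5] tool torque [-0.117 -0.355 -0.024] F [ 3.72  2.96 -2.89] rot [-3.1398 -0.0055 -3.0144]
clk 8.15 pos [504.9 234.  119.9] tool torque [-0.064 -0.029  0.047] F [ 0.37  1.01 -3.29] rot [ 3.1368  0.0188 -3.0173]
clk 8.25 pos [446.3 223.7 117.4] tool torque [-0.003  0.187  0.003] F [-2.46  0.11 -4.23] rot [ 3.1413e+00  1.6000e-03 -3.0173e+00]
clock: 8.75
eef_pos: [489.4, 228.7, 118.1]
tcp_rot: [-3.142, -0.0, -3.016]
contact_force: [-0.1, 0.3, -4.5]
opening: 0.572
grasp_force: 45.2
clk 8.75 pos [489.4 228.7 118.1] tool torque [ 0.032 -0.015 -0.047] F [-0.06  0.26 -4.51] rot [-3.1416 -0.     -3.0161]
```

Left case: no change (0.029 both ways), so it doesn't rattle. Peak shake speed was about 0.59 m/s. I'll set it back.

```bash
python3 -m jog '[[[0,0,0],[0,0,0.03],-1],[[0,0,0],[0,0,0.03],-1],[[0,0,0],[0,0,0.01],-1],[[0,0,0],[0,0,0.005],-1],[[0,0,0],[0,0,0.003],-1],[[0,0,0],[0,0,0.001],-1],[[0,0,0],[0,0,0],-1],[[0,0,0],[0,0,0],-1],[[0,0,0],[0,0,0],-1]]'; python3 t.py
```

```text
clock: 9.65
eef_pos: [490.3, 228.9, 39.6]
tcp_rot: [3.141, 0.001, -3.016]
contact_force: [0.5, 1.2, -3.0]
opening: 0.573
grasp_force: 45.2
clk 9.65 pos [490.3 228.9  39.6] tool torque [ 0.015 -0.052  0.047] F [ 0.48  1.19 -3.  ] rot [ 3.1413e+00  1.2000e-03 -3.0164e+00]
```

```bash
python3 -m jog '[[[0,0,0],[0,0,0.001],-1],[[0,0,0],[0,0,0],-1],[[0,0,0],[0,0,0],1],[[0,0,0],[0,0,0],1],[[0,0,0],[0,0,0],1],[[0,0,0],[0,0,0],1],[[0,0,0],[0,0,-0.02],1],[[0,0,0],[0,0,-0.03],1],[[0,0,0],[0,0,-0.04],1],[[0,0,0],[0,0,0],1],[[0,0,0],[0,0,0],1]]'; python3 -c "
from h import *
go(492.1,23.8,129,185.5)
b,w,y,hsv=masks(r.grab_frame('wrist'));im=r.grab_frame('side');cv2.imwrite('pics/s1.png',im[:,:,::-1])"
```

```text
clock: 10.75
eef_pos: [490.3, 229.0, 128.7]
tcp_rot: [3.141, 0.002, -3.016]
contact_force: [-0.3, 0.6, -1.0]
opening: 1.003
grasp_force: 0.0
clock 10.75 turn [0.0007 0.0019 0.0292] | shift mm, after turn [  17.9 -204.4   -0.3] before turn [  23.9 -203.8   -0.5]
```

View pics/s1.png

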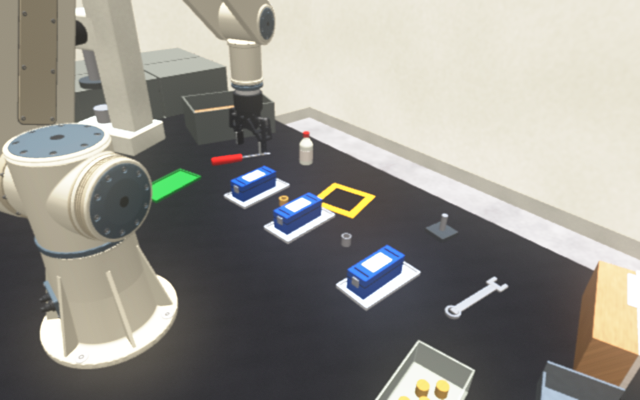

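The side view shows the left case flat in its tray at (253,184) and let go. Next is the middle case.

```bash
python3 -m jog '[[[0,0,0.029],[0,0,0],1],[[0,0,0],[0.003,-0.034,0],1],[[0,0,0],[0.003,-0.034,0],1],[[0,0,0],[0.003,-0.034,0],1],[[0,0,0],[0.003,-0.034,0],1],[[0,0,0],[0.003,-0.034,0],1],[[0,0,0],[0.003,-0.034,0],1],[[0,0,0],[0,0,0],1],[[0,0,0],[0,0,0],1],[[0,0,0],[0,0,0],1]]'
cat > wl.py <<'E'
from h import *
import sys
s=r.sense(); im=r.grab_frame("wrist")
p=r.camera_params("wrist"); H=p["hand_eye"]; T=R.from_euler("xyz",s["tcp_rot"]).as_matrix()
b,w,y,hsv=masks(im)
def wc(px,z):
    q=(np.array(px,float)-[p["cx"],p["cy"]])/p["fx"]; th=np.linalg.norm(q)
    d=np.r_[q/th*np.sin(th),np.cos(th)]; d=T@H[:3,:3]@d; c=s["eef_pos"]+T@H[:3,3]
    return c+d*(z-c[2])/d[2]
for c in cv2.findContours(w,cv2.RETR_CCOMP,cv2.CHAIN_APPROX_NONE)[0]:
    if cv2.contourArea(c)>1000 and 250<c[:,0,0].mean()<390:
        for z in (56,13):
            W=np.array([wc(q,z)[:2] for q in c[:,0]],np.float32); q=cv2.minAreaRect(W); print(c[:,0].mean(0).round(),z,np.round(q[0],1),np.round(q[1],1),round(q[2],1))
E
python3 wl.py; python3 -c "
from h import *
go(492.1,23.8,39,185.5)"
```

```text
clock: 11.85
eef_pos: [491.2, 24.4, 127.4]
tcp_rot: [3.141, -0.001, -3.046]
contact_force: [1.0, 0.3, -0.3]
opening: 1.0
grasp_force: 0.0
[319. 210.] 56 [493.4  25.5] [61.5 34. ] 5.9
[319. 210.] 13 [508.3  26.8] [73.8 40.8] 5.9
[315. 182.] 56 [483.3  20.9] [144.8  74.2] 5.1
[315. 182.] 13 [496.2  21.4] [173.6  89. ] 5.1
clock 11.9 turn [ 0.0002 -0.0007  0.0005] | shift mm, after turn [-0.7 -0.9 88.6] before turn [-0.7 -1.  88.5]
```

The wrist view puts the label centre at (493.4, 25.5), which agrees with the top view. Now I'll grip, lift and take a baseline.

```bash
python3 -m jog '[[[0,0,0],[-0.001,0,0.04],1],[[0,0,0],[0,0,0.03],1],[[0,0,0],[0,0,0.019],1],[[0,0,0],[0,0,0],1],[[0,0,0],[0,0,0],1],[[0,0,0],[0,0,0],-1],[[0,0,0],[0,0,0],-1],[[0,0,0],[0,0,0],-1],[[0,0,0],[0,0,0],-1],[[0,0,0],[0,0,0],-1],[[0,0,0],[0,0,0],-1],[[0,0,0],[0,0,0],-1]]' 40; python3 t.py
```

```text
clock: 13.1
eef_pos: [493.3, 24.3, 40.1]
tcp_rot: [3.141, 0.002, -3.045]
contact_force: [-1.4, 2.4, 6.9]
opening: 0.576
grasp_force: 40.9
clk 13.1 pos [493.3  24.3  40.1] tool torque [-0.375  0.157 -0.136] F [-1.39  2.42  6.93] rot [ 3.1414e+00  1.9000e-03 -3.0454e+00]
```

```bash
python3 -m jog '[[[0,0,0],[0,0,-0.02],-1],[[0,0,0],[0,0,-0.03],-1],[[0,0,0],[0,0,-0.03],-1],[[0,0,0],[0,0,0],-1],[[0,0,0],[0,0,0],-1],[[0,0,0],[0,0,0],-1],[[0,0,0],[0,0,0],-1]]'; python3 t.py
```

```text
clock: 13.8
eef_pos: [491.5, 24.0, 117.7]
tcp_rot: [3.141, -0.002, -3.045]
contact_force: [-0.2, 0.7, -3.7]
opening: 0.574
grasp_force: 45.0
clk 13.8 pos [491.5  24.  117.7] tool torque [0.02  0.013 0.036] F [-0.25  0.74 -3.72] rot [ 3.1415e+00 -2.4000e-03 -3.0455e+00]
```

```bash
python3 -m jog '[[[0,0,0],[0.045,0,0],-1],[[0,0,0],[-0.045,0,0],-1],[[0,0,0],[-0.045,0,0],-1],[[0,0,0],[0.045,0,0],-1],[[0,0,0],[0.045,0,0],-1],[[0,0,0],[-0.045,0,0],-1],[[0,0,0],[-0.045,0,0],-1],[[0,0,0],[0.045,0,0],-1]]' >/dev/null; python3 t.py
python3 -m jog '[[[0,0,0],[0.045,0,0],-1]]' >/dev/null; python3 t.py
python3 -m jog '[[[0,0,0],[-0.045,0,0],-1],[[0,0,0],[0,0,0],-1],[[0,0,0],[0,0,0],-1],[[0,0,0],[0,0,0],-1],[[0,0,0],[0,0,0],-1]]' >/dev/null; python3 t.py
python3 -m jog '[[[0,0.13,0],[0,0,0],-1],[[0,0.13,0],[0,0,0],-1],[[0,0,0],[0,0,0],-1],[[0,0,0],[0,0,0],-1],[[0,-0.13,0],[0,0,0],-1],[[0,-0.13,0],[0,0,0],-1],[[0,0,0],[0,0,0],-1],[[0,0,0],[0,0,0],-1],[[0,0,0],[0,0,0],-1],[[0,0,0],[0,0,0],-1]]' >/dev/null; python3 t.py
python3 -m jog '[[[0,-0.13,0],[0,0,0],-1],[[0,-0.13,0],[0,0,0],-1],[[0,0,0],[0,0,0],-1],[[0,0,0],[0,0,0],-1],[[0,0.13,0],[0,0,0],-1],[[0,0.13,0],[0,0,0],-1],[[0,0,0],[0,0,0],-1],[[0,0,0],[0,0,0],-1],[[0,0,0],[0,0,0],-1],[[0,0,0],[0,0,0],-1]]'>/dev/null; python3 t.py
```

```text
clk 14.6 pos [509.5  25.  119.8] tool torque [ 0.046 -0.065 -0.031] F [ 1.88  0.01 -2.55] rot [-3.1408  0.0172 -3.0452]
clk 14.7 pos [449.1  19.8 117.3] tool torque [-0.062  0.13   0.041] F [-2.29 -0.36 -3.34] rot [ 3.1415e+00 -1.3000e-03 -3.0452e+00]
clk 15.2 pos [492.1  24.  118.5] tool torque [-0.009 -0.008 -0.027] F [ 0.05 -0.78 -3.67] rot [ 3.1416e+00 -1.1000e-03 -3.0454e+00]
clk 16.2 pos [493.7  24.1 119.2] tool torque [0.007 0.065 0.005] F [-0.58 -0.46 -4.03] rot [-3.1415e+00 -1.0000e-04 -3.0453e+00]
clk 17.2 pos [491.5  24.  118.7] tool torque [ 0.017  0.02  -0.014] F [ 0.48 -0.15 -3.46] rot [ 3.1415 -0.     -3.0455]
```

```bash
for i in 1 2 3; do python3 -m jog '[[[0,0,0],[0,0,0],-1]]' >/dev/null; python3 t.py; done
python3 -m jog '[[[0,0.14,0],[0,0,0],-1],[[0,0.14,0],[0,0,0],-1],[[0,0,0],[0,0,0],-1],[[0,0,0],[0,0,0],-1],[[0,0,0],[0,0,0],-1],[[0,-0.07,0],[0,0,0],-1],[[0,-0.07,0],[0,0,0],-1],[[0,-0.07,0],[0,0,0],-1],[[0,-0.07,0],[0,0,0],-1],[[0,0,0],[0,0,0],-1],[[0,0,0],[0,0,0],-1],[[0,0,0],[0,0,0],-1]]' >/dev/null; python3 t.py
for i in 1 2 3 4; do python3 -m jog '[[[0,0,0],[0,0,0],-1]]' >/dev/null; python3 t.py; done
```

```text
clk 17.3 pos [491.8  23.9 119. ] tool torque [-0.021  0.057  0.001] F [ 0.19  0.11 -3.31] rot [-3.1416e+00  4.0000e-04 -3.0455e+00]
clk 17.4 pos [492.2  24.  119.1] tool torque [-0.055 -0.008 -0.018] F [ 0.26 -0.56 -3.83] rot [-3.1416e+00  5.0000e-04 -3.0454e+00]
clk 17.5 pos [492.4  24.  119.1] tool torque [ 0.03  -0.05   0.052] F [ 0.36  0.12 -3.8 ] rot [-3.1416e+00  5.0000e-04 -3.0455e+00]
clk 18.7 pos [493.   24.1 119.4] tool torque [0.015 0.002 0.017] F [-0.16 -0.74 -3.71] rot [-3.1416e+00  1.0000e-04 -3.0454e+00]
clk 18.8 pos [493.1  24.1 119. ] tool torque [-0.027 -0.    -0.033] F [-0.57  0.21 -4.05] rot [-3.1416e+00 -2.0000e-04 -3.0453e+00]
clk 18.9 pos [492.9  24.1 118.8] tool torque [ 0.013  0.009 -0.039] F [-1.2  -0.7  -3.67] rot [ 3.1416e+00 -5.0000e-04 -3.0454e+00]
clk 19.0 pos [492.7  24.  118.7] tool torque [-0.04  -0.024  0.041] F [ 0.34  0.34 -3.77] rot [ 3.1416e+00 -6.0000e-04 -3.0454e+00]
clk 19.1 pos [492.6  24.  118.8] tool torque [-0.036  0.008 -0.005] F [-0.36 -1.01 -3.69] rot [ 3.1416e+00 -4.0000e-04 -3.0454e+00]
```

The noise is about 0.035, and the mean after each tilt is about 0, so the middle case doesn't rattle either. I'll set it back.

```bash
python3 -m jog '[[[0,0,0],[0,0,0.03],-1],[[0,0,0],[0,0,0.03],-1],[[0,0,0],[0,0,0.01],-1],[[0,0,0],[0,0,0.005],-1],[[0,0,0],[0,0,0.003],-1],[[0,0,0],[0,0,0.002],-1],[[0,0,0],[0,0,0],-1],[[0,0,0],[0,0,0],-1],[[0,0,0],[0,0,0],-1]]'; python3 t.py
```

```text
clock: 20.0
eef_pos: [493.3, 24.1, 40.2]
tcp_rot: [-3.141, 0.002, -3.045]
contact_force: [-3.1, -0.2, 7.2]
opening: 0.571
grasp_force: 46.1
clk 20.0 pos [493.3  24.1  40.2] tool torque [-0.016  0.473 -0.015] F [-3.08 -0.23  7.2 ] rot [-3.1415e+00  1.7000e-03 -3.0454e+00]
```

```bash
python3 -m jog '[[[0,0,0],[0,0,0],1],[[0,0,0],[0,0,0],1],[[0,0,0],[0,0,0],1],[[0,0,0],[0,0,0],1],[[0,0,0],[0,0,-0.02],1],[[0,0,0],[0,0,-0.03],1],[[0,0,0],[0,0,-0.04],1],[[0,0,0],[0,0,0],1],[[0,0,0],[0,0,0],1]]'; python3 wl.py;python3 -c "
from h import *
go(474.1,-264,129,181.2)"
```

```text
clock: 20.9
eef_pos: [493.2, 24.1, 129.7]
tcp_rot: [-3.141, 0.002, -3.045]
contact_force: [-0.3, -0.0, -0.3]
opening: 0.998
grasp_force: 0.0
[319. 207.] 56 [493.2  25.1] [61.5 34. ] 5.6
[319. 207.] 13 [507.7  26.5] [73.6 40.7] 5.6
[316. 183.] 56 [484.3  20.9] [146.3  74.3] 5.1
[316. 183.] 13 [497.   21.5] [175.2  89. ] 5.1
clock 20.95 turn [0.     0.     0.0752] | shift mm, after turn [  24.2 -287.6   -0.3] before turn [  45.7 -284.9   -0.3]
```

The middle case is back in place. On to the right one.

```bash
python3 -m jog '[[[0,0,0.075],[0,0,0],1],[[0,0,0],[0.003,-0.036,0],1],[[0,0,0],[0.003,-0.036,0],1],[[0,0,0],[0.003,-0.036,0],1],[[0,0,0],[0.003,-0.036,0],1],[[0,0,0],[0.003,-0.036,0],1],[[0,0,0],[0.003,-0.036,0],1],[[0,0,0],[0.003,-0.036,0],1],[[0,0,0],[0.003,-0.036,0],1],[[0,0,0],[0,0,0],1],[[0,0,0],[0,0,0],1],[[0,0,0],[0,0,0],1]]'; python3 wl.py; python3 -c "
from h import *
go(474.1,-264,39,181.2)"
```

```text
clock: 22.15
eef_pos: [473.9, -263.3, 127.9]
tcp_rot: [3.14, -0.002, -3.12]
contact_force: [0.5, -0.2, 0.2]
opening: 1.003
grasp_force: 0.0
[318. 209.] 56 [ 475.4 -263.1] [61.3 34.2] 1.2
[318. 209.] 13 [ 490.2 -263. ] [73.5 41. ] 1.2
[315. 197.] 56 [ 470.1 -266.7] [ 74.4 144.9] 89.2
[315. 197.] 13 [ 483.8 -267.3] [ 89.2 173.6] 89.2
clock 22.2 turn [ 0.001  -0.0015  0.0011] | shift mm, after turn [ 0.1 -0.8 89.2] before turn [-0.1 -0.9 89.2]
```

```bash
python3 -m jog '[[[0,0,0],[-0.001,0,0.04],1],[[0,0,0],[0,0,0.03],1],[[0,0,0],[0,0,0.02],1],[[0,0,0],[0,0,0],1],[[0,0,0],[0,0,0],1],[[0,0,0],[0,0,0],-1],[[0,0,0],[0,0,0],-1],[[0,0,0],[0,0,0],-1],[[0,0,0],[0,0,0],-1],[[0,0,0],[0,0,0],-1],[[0,0,0],[0,0,0],-1],[[0,0,0],[0,0,0],-1]]' 40; python3 t.py
```

```text
clock: 23.4
eef_pos: [476.3, -264.5, 40.3]
tcp_rot: [-3.141, 0.002, -3.12]
contact_force: [-0.5, 2.5, 7.0]
opening: 0.575
grasp_force: 41.0
clk 23.4 pos [ 476.3 -264.5   40.3] tool torque [-0.45   0.026 -0.067] F [-0.53  2.46  7.03] rot [-3.1410e+00  1.6000e-03 -3.1205e+00]
```

```bash
python3 -m jog '[[[0,0,0],[0,0,-0.02],-1],[[0,0,0],[0,0,-0.03],-1],[[0,0,0],[0,0,-0.03],-1],[[0,0,0],[0,0,0],-1],[[0,0,0],[0,0,0],-1],[[0,0,0],[0,0,0],-1],[[0,0,0],[0,0,0],-1]]'; python3 t.py
```

```text
clock: 24.1
eef_pos: [474.6, -263.9, 117.5]
tcp_rot: [3.14, -0.002, -3.12]
contact_force: [0.4, 0.4, -3.8]
opening: 0.572
grasp_force: 45.1
clk 24.1 pos [ 474.6 -263.9  117.5] tool torque [ 0.017  0.028 -0.018] F [ 0.41  0.44 -3.81] rot [ 3.1402e+00 -2.3000e-03 -3.1204e+00]
```

```bash
python3 -m jog '[[[0,0,0],[0.045,0,0],-1],[[0,0,0],[-0.045,0,0],-1],[[0,0,0],[-0.045,0,0],-1],[[0,0,0],[0.045,0,0],-1],[[0,0,0],[0.045,0,0],-1],[[0,0,0],[-0.045,0,0],-1],[[0,0,0],[-0.045,0,0],-1],[[0,0,0],[0.045,0,0],-1]]' >/dev/null; python3 t.py
python3 -m jog '[[[0,0,0],[0.045,0,0],-1]]' >/dev/null; python3 t.py
python3 -m jog '[[[0,0,0],[-0.045,0,0],-1],[[0,0,0],[0,0,0],-1],[[0,0,0],[0,0,0],-1],[[0,0,0],[0,0,0],-1],[[0,0,0],[0,0,0],-1]]' >/dev/null; python3 t.py
python3 -m jog '[[[0,0.14,0],[0,0,0],-1],[[0,0.14,0],[0,0,0],-1],[[0,0,0],[0,0,0],-1],[[0,0,0],[0,0,0],-1],[[0,0,0],[0,0,0],-1],[[0,-0.07,0],[0,0,0],-1],[[0,-0.07,0],[0,0,0],-1],[[0,-0.07,0],[0,0,0],-1],[[0,-0.07,0],[0,0,0],-1],[[0,0,0],[0,0,0],-1],[[0,0,0],[0,0,0],-1],[[0,0,0],[0,0,0],-1]]' >/dev/null; python3 t.py
for i in 1 2 3; do python3 -m jog '[[[0,0,0],[0,0,0],-1]]' >/dev/null; python3 t.py; done
python3 -m jog '[[[0,-0.14,0],[0,0,0],-1],[[0,-0.14,0],[0,0,0],-1],[[0,0,0],[0,0,0],-1],[[0,0,0],[0,0,0],-1],[[0,0,0],[0,0,0],-1],[[0,0.07,0],[0,0,0],-1],[[0,0.07,0],[0,0,0],-1],[[0,0.07,0],[0,0,0],-1],[[0,0.07,0],[0,0,0],-1],[[0,0,0],[0,0,0],-1],[[0,0,0],[0,0,0],-1],[[0,0,0],[0,0,0],-1]]' >/dev/null; python3 t.py
for i in 1 2 3; do python3 -m jog '[[[0,0,0],[0,0,0],-1]]' >/dev/null; python3 t.py; done
```

```text
clk 24.9 pos [ 487.9 -267.7  119. ] tool torque [ 0.211 -0.09  -0.015] F [ 0.32 -2.95 -3.  ] rot [-3.1365  0.0113 -3.1179]
clk 25.0 pos [ 431.7 -265.4  117.3] tool torque [-0.001  0.197  0.003] F [-2.13 -0.61 -3.9 ] rot [ 3.1412e+00 -7.0000e-04 -3.1179e+00]
clk 25.5 pos [ 475.1 -264.2  118.5] tool torque [-0.013 -0.012 -0.   ] F [ 0.46  0.08 -3.85] rot [ 3.1410e+00 -1.1000e-03 -3.1204e+00]
clk 26.7 pos [ 475.9 -264.6  119.4] tool torque [ 0.029  0.055 -0.018] F [ 0.37 -0.23 -4.1 ] rot [-3.1411e+00 -2.0000e-04 -3.1206e+00]
clk 26.8 pos [ 476.1 -264.5  119. ] tool torque [0.011 0.067 0.013] F [ 0.58 -0.92 -4.51] rot [-3.1414e+00 -4.0000e-04 -3.1200e+00]
clk 26.9 pos [ 476.  -264.3  118.8] tool torque [ 0.017  0.025 -0.017] F [-0.12  0.69 -3.77] rot [ 3.1415e+00 -5.0000e-04 -3.1199e+00]
clk 27.0 pos [ 475.9 -264.3  118.7] tool torque [-0.007  0.085  0.046] F [-0.49 -0.16 -3.67] rot [ 3.1415e+00 -4.0000e-04 -3.1200e+00]
clk 28.2 pos [ 475.5 -264.2  118.8] tool torque [-0.057 -0.044 -0.015] F [-0.47 -0.01 -4.63] rot [ 3.1415e+00  4.0000e-04 -3.1203e+00]
clk 28.3 pos [ 475.1 -264.4  118.9] tool torque [-0.06  -0.067 -0.008] F [-0.31 -0.39 -4.63] rot [ 3.1415e+00  2.0000e-04 -3.1208e+00]
clk 28.4 pos [ 475.2 -264.5  119.1] tool torque [ 0.057 -0.044  0.02 ] F [ 0.36  0.12 -4.  ] rot [-3.1415e+00  3.0000e-04 -3.1210e+00]
clk 28.5 pos [ 475.4 -264.5  119.1] tool torque [-0.011 -0.049  0.004] F [-0.35 -0.01 -4.38] rot [-3.1415e+00  3.0000e-04 -3.1209e+00]
```

After the opposite tilts the mean reads +0.058 and then -0.051, a swing of 0.11 against the 0.13 given. The right case is the one that rattles. I'll carry it up and over the mat.

```bash
python3 -m jog '[[[0,0,0],[0,0,-0.02],-1],[[0,0,0],[0,0,-0.025],-1],[[0,0,0],[0,0,-0.02],-1],[[0,0,0],[-0.01,0.014,0],-1],[[0,0,0],[-0.02,0.028,0],-1],[[0,0,0],[-0.02,0.028,0],-1],[[0,0,0],[-0.02,0.028,0],-1],[[0,0,0],[-0.02,0.028,0],-1],[[0,0,0],[-0.02,0.028,0],-1],[[0,0,0],[-0.02,0.028,0],-1],[[0,0,0],[-0.02,0.028,0],-1],[[0,0,0],[-0.02,0.028,0],-1]]'; python3 -c "
from h import *
go(667.4,32.8,185,181.2)"
```

```text
clock: 29.7
eef_pos: [641.0, -21.7, 183.9]
tcp_rot: [-3.142, 0.0, -3.121]
contact_force: [0.9, -0.2, -4.9]
opening: 0.569
grasp_force: 48.8
clock 29.7 turn [-0.  0.  0.] | shift mm, after turn [-27.5  54.   -1.1] before turn [-27.5  54.   -1.1]
```

```bash
python3 -m jog '[[[0,0,0],[-0.012,0.023,0],-1],[[0,0,0],[-0.009,0.018,0],-1],[[0,0,0],[-0.005,0.01,0],-1],[[0,0,0],[-0.002,0.004,0],-1],[[0,0,0],[0,0,0],-1],[[0,0,0],[0,0,0],-1],[[0,0,0],[0,0,0],-1],[[0,0,0],[0,0,0],-1],[[0,0,0],[0,0,0],-1],[[0,0,0],[0,0,0],-1]]'; python3 -c "
from h import *
go(667.4,32.8,185,181.2); print(r.sense()['qvel'].round(3))
cv2.imwrite('pics/s2.png',r.grab_frame('side')[:,:,::-1]);cv2.imwrite('pics/t2.png',r.grab_frame('top')[:,:,::-1])"
```

```text
clock: 30.7
eef_pos: [667.3, 32.5, 184.0]
tcp_rot: [-3.142, 0.0, -3.121]
contact_force: [0.0, -0.2, -4.5]
opening: 0.568
grasp_force: 48.8
clock 30.7 turn [-0.      0.     -0.0001] | shift mm, after turn [-0.1  0.3 -1. ] before turn [-0.1  0.3 -1. ]
[ 0.002  0.004 -0.001  0.001 -0.001  0.   ]
```

View pics/s2.png

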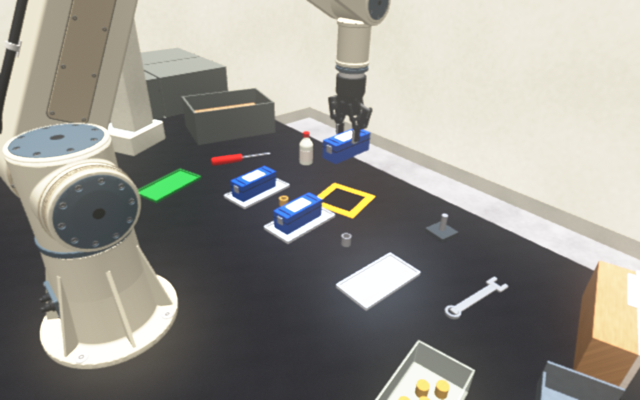

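View pics/t2.png

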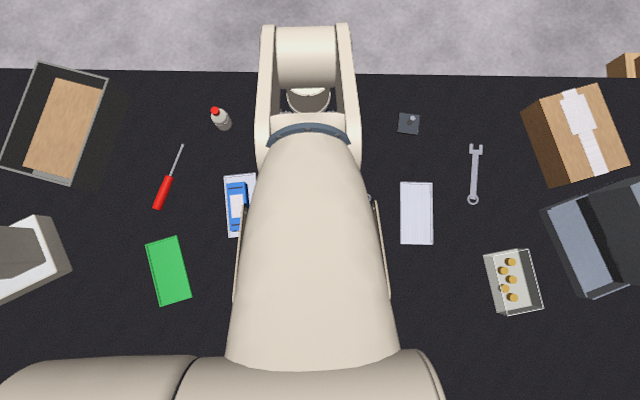

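The side view shows the rattling case level in the gripper at (346,145), above the mat at (346,198). The other two cases are in their trays and the bystanders haven't moved. Handing in.

```bash
python3 -c "
from rig import r
print(r.sign_off())"
```

```text
the job is handed in; nothing more can be done
None
```

The right-hand case rattles: it is held level and still about 150 mm above the middle of the mat, the other two cases were shaken and set back in their trays, and the job was handed in at about 31 s.

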